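# Park the bit caddy in its taped bay

## Task

Take the wheeled bit caddy by its orange push bar and push it straight ahead until all four swivel castors trail straight behind their pivots, then steer it, always rolling, into the yellow-taped bay, square to the bay and midway between its side tapes. Roll it up gently until its nose presses the red sprung stop with about 5 N (never 14 N or more), hold that press for a second, then let go so that the caddy stands still in the bay, near the stop, with its castors still trailing. Do not lift or tip the caddy, and leave the stapler, glue bottle and tin where they are.

Things in the scene. Friction and masses are not known exactly. Their poses are not given: they have to be found in the camera images.
- caddy: Caddy, 0.6 to 0.9 kg: grey deck with low clear walls (150 x 86 mm, top 70 mm high), yellow block of red and green bits (tops 71 mm), four swivel castors at the ends of two dark cross bars (146 mm wide, 38 mm high). Origin: on the bench under mid-deck; x ahead (push bar to nose), y left, z up. Rolls at about 0.5 N once the castors trail.
- nose (a point): Middle of the caddy's flat black rubber nose, 85 mm ahead of the caddy's origin and 57 mm up; the face is 80 mm wide, 44 to 70 mm high. Axes as the caddy's.
- push_bar (a point): Middle of the orange push bar, 100 mm behind the caddy's origin, 96 mm above the bench: 12 x 12 mm section, along the caddy's y, 74 mm clear between its uprights. Pinch it from above, fingers closing along the caddy's x; the nearest thing ahead is the deck's rear wall, 19 mm ahead of the bar, its top 26 mm below the bar's middle. Axes as the caddy's.
- axle_fl (a point): Axle centre of the front left castor's wheel (25 mm diameter, dark tyre, orange hub). The castor swivels freely about an upright pivot at (55, 60) mm in the caddy's frame; the axle is 15 mm from the pivot and 12.5 mm above the bench, straight behind the pivot (towards the caddy's -x) once it trails.
- axle_fr (a point): Axle centre of the front right castor's wheel (25 mm diameter, dark tyre, orange hub). The castor swivels freely about an upright pivot at (55, -60) mm in the caddy's frame; the axle is 15 mm from the pivot and 12.5 mm above the bench, straight behind the pivot (towards the caddy's -x) once it trails.
- axle_rl (a point): Axle centre of the rear left castor's wheel (25 mm diameter, dark tyre, orange hub). The castor swivels freely about an upright pivot at (-55, 60) mm in the caddy's frame; the axle is 15 mm from the pivot and 12.5 mm above the bench, straight behind the pivot (towards the caddy's -x) once it trails.
- axle_rr (a point): Axle centre of the rear right castor's wheel (25 mm diameter, dark tyre, orange hub). The castor swivels freely about an upright pivot at (-55, -60) mm in the caddy's frame; the axle is 15 mm from the pivot and 12.5 mm above the bench, straight behind the pivot (towards the caddy's -x) once it trails.
- bay: Bay fixed to the bench: yellow tapes at y = +-90 mm (x -125 to 130 mm) and across its end at x = 130 mm; open at -x; a blue block (top 70 mm) beyond the end carries the stop. Drive the caddy in with its x along the bay's x, its origin at y = 0 within 15 mm. Origin: on the bench, where the caddy's origin stands when it meets the stop set farthest out; x points into the bay, z up.
- stop_zone (a point): Fixed point, NOT the stop's face: nearest place the face can be, 85 mm along the bay's x, 57 mm up. The red stop pad (70 mm wide, 44 to 70 mm high) faces -x; by hand setting its face is 0 to 32 mm beyond this point, unmeasured: find it by touch (the caddy's origin is then at bay x = 0 to 32 mm). The pad is sprung: 1 mm per 2.5 N, 10 mm in all. Axes as the bay's.
- stapler: Black desk stapler, 135 x 36 x 45 mm, lying on the bench; origin under its middle, x along its length. Leave it alone.
- glue_bottle: White bottle with orange cap, 42 mm in diameter, 105 mm tall; origin under its middle. Leave it alone.
- disc_tin: Round white tin, 72 mm in diameter, 30 mm tall; origin under its middle. Leave it alone.

How it is judged:
On the way, in this order (a step that is already met when the one before it is completed fails the run):
1. pushed ahead, all four castors trail straight (within about 25 degrees) while the caddy is still outside the bay (x of each of axle_fl, axle_fr in the frame of caddy below 0.0416 m and x of each of axle_rl, axle_rr in the frame of caddy below -0.0684 m and x of caddy in the frame of bay below -0.21 m), for 0.1 s.
2. square in the bay, the nose presses the stop with 2.5 to 14 N (y of caddy in the frame of bay between -0.015 and 0.015 m and angle between the x axis of caddy and the x axis of bay, either way round below 0.09 rad and contact force between caddy and bay between 2.5 and 14 N), for 0.4 s.
At the end, for the whole second after the job is handed in: The caddy stands still, level and released in the bay: its origin within 15 mm of the bay's centre line and no more than 12 mm short of the bay's origin, its heading within 5 degrees of the bay's, each castor trailing within about 25 degrees of straight behind (x of each of axle_fl, axle_fr in the frame of caddy below 0.0416 m and x of each of axle_rl, axle_rr in the frame of caddy below -0.0684 m and y of caddy in the frame of bay between -0.015 and 0.015 m and angle between the x axis of caddy and the x axis of bay, either way round below 0.09 rad and x of caddy in the frame of bay between -0.012 and 0.045 m and linear speed of caddy below 0.01 m/s and angle between caddy's own z axis and vertical below 0.05 rad); the robot touches nothing.
It fails at once if the stop is pressed with 14 N or more (contact force between caddy and bay above 14 N).
It fails at once if the caddy is lifted off the bench (by 10 mm) (height (world z) of caddy above 0.01 m).
It fails at once if the caddy is tipped (by 7 degrees) (angle between caddy's own z axis and vertical above 0.12 rad).
It fails at once if the stapler, glue bottle or tin is moved by 20 mm (distance of any of stapler, glue_bottle, disc_tin from where it was at the start of the episode above 0.02 m).
It also fails if it takes over 61 s, if anything falls off the work surface, if the arm or the gripper's body presses on something with over 40 N, if the wrist force passes 120 N, or if a joint passes its speed limit or range.

## Robot

A 6-joint arm with a two-finger parallel gripper is mounted at the origin on the work surface. World frame = base frame: x ahead of the robot, y to its left, z up, the work surface at z = 0. Lengths are in m, angles in rad, forces in N, time in s.
With the tool pointing down it reaches from about 0.35 to 0.85 m from the base axis. Payload 8.1 kg.
Tool frame: the origin (TCP) lies at the very end of the fingers, on their centre line; the grasp point (between the pads) lies 19 mm behind it; z points along the fingers, y is the line along which they close (so a half turn about z gives the same grasp; the last joint's range is limited). The gripper opens to 85 mm and grips with 20 to 120 N. Pads are 22 mm wide; open, the fingers measure 114 mm over their backs; the gripper's body (76 mm by 85 mm) begins 54 mm behind the grasp point. The pads swing forward as they close: fully open they stand 13 mm farther back than shut.
Start: joints at [-1.392, 0.13, 1.488, -0, 1.523, -0.085], TCP at [0.156, -0.579, 0.231] pointing down, gripper open.
Joint ranges: [-2.96, 2.96], [-0.89, 2.26], [0.02, 2.5], [-1.34, 4.48], [0, 2.73], [-2.66, 2.66]. Speed limits (rad/s): [2.39, 2.39, 2.79, 3.14, 3.14, 3.14].

## Interface

Orientations are given as a unit quaternion [w, x, y, z].
In Python, from workcell import manip, eyes, finder gives the robot as it stands.
- The arm moves only by the tool step_arm, never from a script. Its argument "plan" is a list that holds one entry, the list of rows, each a list of 4 numbers: the shift along the world's x, y, z in m, then the turn about the world's z in degrees. In form: [[[dx, dy, dz, roll], ...]]. A call has 1 to 20 rows; each row shifts and turns the commanded pose from where the row before left it; what a row does not reach is not made up. A row lasts 1/12 s, in which the tool goes at most 41.7 mm and 7.16 degrees, less where a joint would pass 70% of its speed; a pose out of reach is approached as far as the arm can. A call is refused whole if a number of a shift passes 0.0417 or a number of a turn 7.16, either way. A call with a gripper value outside its range is refused whole. "hand" is the opening, from -1 (shut) to 1 (fully open), so that 0 is half open, set as the call begins (left out, the last holds). The fingers move at their own pace and stop on an object; "grip_force" is the grip in N (left out, the last holds). Time passes only in rows, so rows that do not move let the fingers close. It gives the time, the measured TCP pose, the force, the opening and the grip force at its end, in the units of the state.
- manip.get_state(): the state, without advancing time (a new reading comes with each control period).
- eyes.grab_frame(name): name is "scene" or "top"; returns a dict with "color" (420x560x3 uint8, red, green, blue), "vfov" (degrees; the focal length in pixels is half the picture's height over the tangent of half this angle, whatever the lens; pixels are square), "cx", "cy" (the principal point, pixels), "R" (3x3) and "t" (3): a world point X has camera coordinates R X + t. Camera axes: x right, y down, z forward; pixel columns grow to the right and rows downward; lengths in m; the calibration is good to about 2 mm. A picture is of the moment at which its call begins. There is no depth.
- manip.hand_in(): hands the job in; it is judged then, once.
Trained networks look in a picture, given as the dict that the camera call returned (one of the last four; its "shot" number tells which), for a name from the list of things; names that differ only in an ending like _2 or _b are one class to them, and where a whole thing is asked for, a point or a joint stands for the part that bears it (a point fixed in the world has none). Each returns a list of dicts, best first, with "p" (0 to 1); they miss things now and then, are a little off and sometimes report something else, mostly with a low value. They report only what shows in the picture. A call takes as long as a camera call.
- finder.silhouettes(thing, picture): "region" (420x560 bool, what is visible of it) and "point" ([column, row] in pixels, amid what is visible of it).
The state is a dict: "time_s": time; "qpos": joint angles; "joint_velocities": joint speeds; "effort": joint torques, N m; "tool_pos": TCP position; "eef_rot": TCP orientation; "contact_force": force on the tool from outside, world axes, zero at the start; "torque": the same for the moment, N m; "gripper_width": finger opening in m; "grasp_force": force on a finger pad.
Only numpy, scipy, OpenCV 4.12 (cv2) and the standard library are available. Lean on these libraries where they do the work, as an engineer would, in place of code of your own. Each camera call takes 0.05 s, during which the arm holds its last target. There are 200 camera calls.

## Working session

There is one attempt and no reset: what is moved stays moved. The work goes in short steps, Python scripts to look and compute and a tool call to move; the robot and the scene stay as the last step left them, time stands still between calls to the robot, and variables do not carry over. Pictures are saved under pics/ and viewed, at most 10 in all, crops included, and the job is handed in when it is done.

Besides the shell and the picture viewer there is one more tool, called after ">>>" by a JSON object that holds its "method" and its "body". step_arm: Moves the arm, as the interface text tells. Its arguments: {"type":"object","properties":{"plan":{"type":"array","items":{"type":"array","items":{"type":"array","items":{"type":"number"}}}},"hand":{"type":"number"},"grip_force":{"type":"number"}},"required":["plan"]}

```bash
mkdir -p pics; cat > h.py <<'E'
from workcell import manip, eyes, finder
import numpy as np, cv2
def K(f):
    h=f["color"].shape[0]; fl=h/2/np.tan(np.radians(f["vfov"])/2); return fl
def ray(f,px):
    fl=K(f); d=np.array([(px[0]-f["cx"])/fl,(px[1]-f["cy"])/fl,1.]); R=np.array(f["R"]);t=np.array(f["t"])
    return -R.T@t, R.T@d
def onz(f,px,z):
    o,d=ray(f,px); return o+d*(z-o[2])/d[2]
def proj(f,X):
    c=np.array(f["R"])@np.array(X)+np.array(f["t"]); return c[:2]/c[2]*K(f)+[f["cx"],f["cy"]]
def tri(f1,p1,f2,p2):
    o1,d1=ray(f1,p1);o2,d2=ray(f2,p2)
    A=np.stack([d1,-d2],1); s=np.linalg.lstsq(A,o2-o1,rcond=None)[0]
    a,b=o1+s[0]*d1,o2+s[1]*d2; return (a+b)/2,np.linalg.norm(a-b)
E
python3 - <<'E'
from h import *
fs={n:eyes.grab_frame(n) for n in("scene","top")}
for n,f in fs.items():
    cv2.imwrite(f"pics/{n}0.png",f["color"][:,:,::-1]); o,_=ray(f,(0,0)); print(n,f["vfov"],f["cx"],f["cy"],o.round(3), [onz(f,p,0).round(3)[:2] for p in((0,0),(559,0),(0,419),(559,419))])
    for th in("caddy","push_bar","nose","axle_fl","bay","stapler","glue_bottle","disc_tin"):
        for r in finder.silhouettes(th,f)[:2]:
            print(th,round(r["p"],2),np.round(r["point"],1),r["region"].sum(),onz(f,r["point"],0).round(3))
s=manip.get_state();print(s["time_s"],s["contact_force"],s["gripper_width"],s["eef_rot"],s["tool_pos"])
E
```

```text
scene 54.13582006540414 279.97938571302853 203.83957436275273 [ 1.317 -0.155  0.628] [array([-2.109, -1.509]), array([-1.581,  2.463]), array([ 0.958, -0.507]), array([1.103, 0.315])]
caddy 0.83 [150.4 190.3] 2992 [ 0.396 -0.327  0.   ]
push_bar 0.63 [151.5 192. ] 2969 [ 0.404 -0.324  0.   ]
nose 0.68 [133.7 222.9] 96 [ 0.525 -0.357  0.   ]
nose 0.62 [151.7 189.8] 2833 [ 0.394 -0.324  0.   ]
bay 0.77 [421.1 172. ] 2248 [0.431 0.414 0.   ]
stapler 0.71 [229.7 296.8] 1737 [ 0.786 -0.152  0.   ]
glue_bottle 0.59 [392.6 256.3] 851 [0.734 0.203 0.   ]
glue_bottle 0.42 [151.4 189.4] 2682 [ 0.392 -0.325  0.   ]
disc_tin 0.72 [128.3 267.3] 1040 [ 0.671 -0.354  0.   ]
top 51.34093364853213 279.7874472949929 214.52130784234043 [ 0.498 -0.022  1.161] [array([1.231, 0.765]), array([ 1.196, -0.801]), array([0.095, 0.714]), array([ 0.075, -0.713])]
caddy 0.82 [392.  263.2] 2986 [ 0.476 -0.307  0.   ]
push_bar 0.85 [391.6 265.2] 2921 [ 0.47  -0.305  0.   ]
push_bar 0.72 [133.5 267.2] 2562 [0.477 0.376 0.   ]
nose 0.68 [388.6 269.7] 3232 [ 0.459 -0.297  0.   ]
bay 0.84 [133.5 262.5] 2465 [0.489 0.376 0.   ]
stapler 0.82 [328.4 146.6] 747 [ 0.792 -0.148  0.   ]
glue_bottle 0.66 [200.9 153.5] 280 [0.78  0.198 0.   ]
disc_tin 0.73 [401.2 181.8] 654 [ 0.692 -0.34   0.   ]
0.9 [ 0.67174428  0.03560476 -0.14830317] 0.08548570186041163 [2.88322329e-06 9.91313675e-01 1.31518809e-01 7.26654537e-07] [ 0.15647651 -0.57923734  0.23130661]
```

View pics/top0.png

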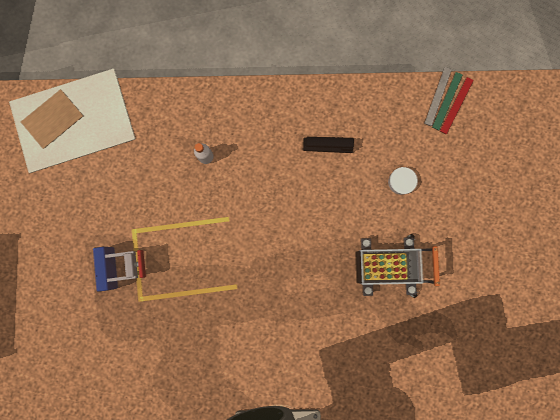

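View pics/scene0.png

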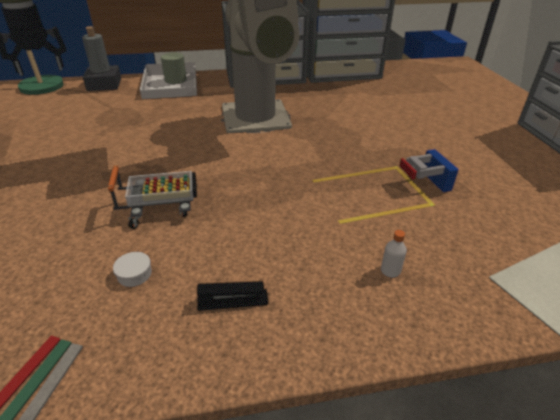

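The top view shows the caddy on the right, with its bar at (436,265), its nose at (358,267) and heading +y. The bay is on the left, open to the right: end tape from (134,232) to (140,300), side tape ends at (229,219) and (237,287). In the scene view the bar is at (114,185) and the stop pad at (407,168).

```bash
cat >> h.py <<'E'
def hsv(f): return cv2.cvtColor(f["color"],cv2.COLOR_RGB2HSV)
def blob(mask,box):
    m=np.zeros_like(mask,bool); c0,r0,c1,r1=box; m[r0:r1,c0:c1]=mask[r0:r1,c0:c1]
    n,l,s,_=cv2.connectedComponentsWithStats(m.astype(np.uint8)); 
    if n<2: return m
    return l==1+np.argmax(s[1:,4])
def orange(f):
    h=hsv(f); return (h[...,0]>=4)&(h[...,0]<=15)&(h[...,1]>190)&(h[...,2]>120)
def yellow(f):
    h=hsv(f); return (h[...,0]>=20)&(h[...,0]<=32)&(h[...,1]>140)&(h[...,2]>110)
def rect(m):
    ys,xs=np.nonzero(m); return cv2.minAreaRect(np.stack([xs,ys],1).astype(np.float32)),len(xs)
E
python3 - <<'E'
from h import *
f=eyes.grab_frame("top"); g=eyes.grab_frame("scene")
c=f["color"]; print("bar px hsv",hsv(f)[255:276:4,436],hsv(f)[222,190],hsv(g)[185,114])
mo=blob(orange(f),(420,230,460,300)); print("bar",rect(mo)); print("scene bar",rect(blob(orange(g),(95,160,130,215))))
y=yellow(f)
# tape: fit lines on bench plane
pts=lambda a,b,c_,d:np.array([onz(f,(x+b*0,y_),0)[:2] for y_,x in np.argwhere(y) if a<=x<=c_ and b<=y_<=d])
for nm,b in {"far":(150,210,225,233),"near":(150,283,230,302),"end":(128,238,146,294)}.items():
    p=pts(*b); v=cv2.fitLine(p.astype(np.float32),cv2.DIST_HUBER,0,.001,.001).ravel(); print(nm,len(p),v.round(4),np.degrees(np.arctan2(v[1],v[0])).round(2))
A=cv2.resize(c[225:310,340:460],None,fx=6,fy=6,interpolation=cv2.INTER_CUBIC)
B=cv2.resize(g["color"][155:235,95:215],None,fx=5,fy=5,interpolation=cv2.INTER_CUBIC)
cv2.imwrite("pics/zt.png",A[:,:,::-1]);cv2.imwrite("pics/zs.png",B[:,:,::-1])
E
```

```text
bar px hsv [[ 10 181 194]
 [ 11 181 194]
 [ 11 180 194]
 [ 11 180 194]
 [ 11 179 195]
 [ 11 178 195]] [ 23 159 199] [ 11 154 124]
bar (((0.0, 0.0), (0.0, 0.0), 0.0), 0)
scene bar (((0.0, 0.0), (0.0, 0.0), 0.0), 0)
far 318 [ 0.1099 -0.9939  0.5893  0.2316] -83.69
near 156 [ 0.13   -0.9915  0.4138  0.1727] -82.53
end 50 [0.9931 0.1174 0.52   0.3709] 6.74
```

View pics/zt.png

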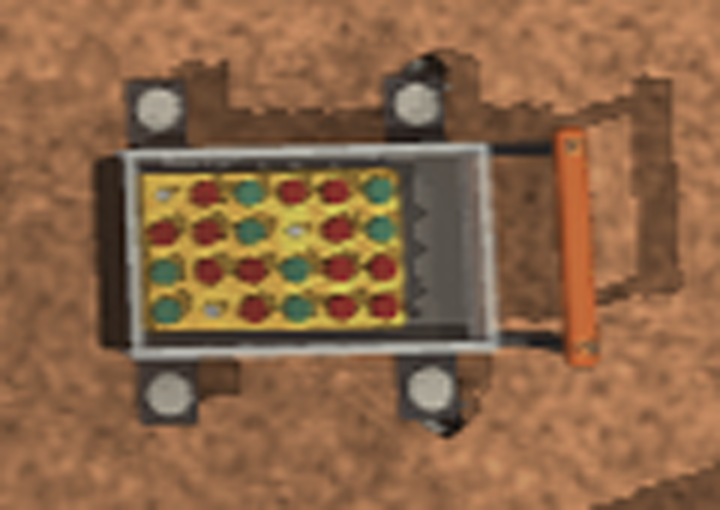

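View pics/zs.png

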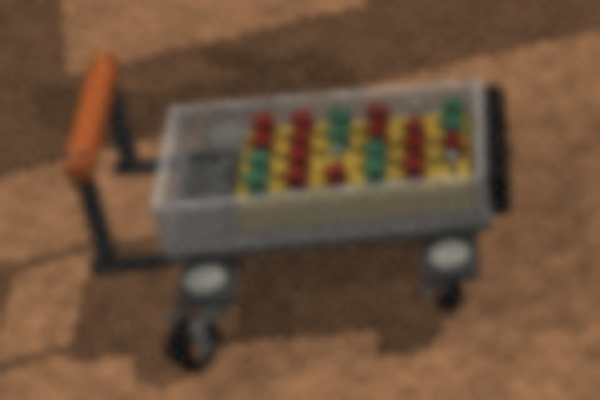

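```bash
sed -i 's/>190)&(h\[...,2\]>120)/>145)\&(h[...,2]>100)/; s/h\[...,0\]>=4)&(h\[...,0\]<=15/h[...,0]>=6)\&(h[...,0]<=14/' h.py
cat >> h.py <<'E'
def bar(f,box):
    m=orange(f); m=cv2.morphologyEx(m.astype(np.uint8),cv2.MORPH_OPEN,np.ones((2,2)))>0
    return rect(blob(m,box))
E
python3 - <<'E'
from h import *
f=eyes.grab_frame("top"); g=eyes.grab_frame("scene")
a=bar(f,(428,240,446,292)); b=bar(g,(105,160,122,195)); print(a,b)
print(tri(f,a[0][0],g,b[0][0]), onz(f,a[0][0],.102), hsv(f)[262,425:450,:].tolist())
c=lambda p:onz(f,(340+p[0]/6-.4,225+p[1]/6-.4),.07)[:2]
P=[c(p) for p in((130,152),(137,354),(487,147),(495,346))]
fr=(P[0]+P[1])/2; re=(P[2]+P[3])/2; d=fr-re; lat=(P[1]-P[0]+P[3]-P[2])
print("deck mid",(fr+re)/2,"len",np.linalg.norm(d),"head",np.degrees(np.arctan2(d[1],d[0])),"lat head",np.degrees(np.arctan2(lat[1],lat[0]))-90,[np.round(p,3) for p in P])
for z,p in((.102,(570,128)),(.102,(582,366))):
    print("bar end",onz(f,(340+p[0]/6-.4,225+p[1]/6-.4),z))
print("nose pts",[onz(f,(340+x/6-.4,225+y/6-.4),.07) for x,y in((97,158),(103,348))])
h=np.radians(96.7);u=np.array([np.cos(h),np.sin(h)]);n=np.array([-u[1],u[0]])
near=np.array([.4138,.1727]);far=np.array([.5893,.2316]);end=np.array([.52,.3709])
print("n: near,far",near@n,far@n,"end u",end@u)
o=u*(end@u-.13)+n*(near@n+far@n)/2; print("bay origin",o)
E
```

```text
(((436.3774719238281, 266.5389404296875), (39.29832077026367, 6.300207138061523), 86.42366790771484), 242) (((113.7524642944336, 178.1770477294922), (6.928440093994141, 25.194326400756836), 13.240518569946289), 158)
(array([ 0.46750992, -0.38988712,  0.09233669]), np.float64(0.0017991000488048363)) [ 0.46782752 -0.38749993  0.102     ] [[13, 131, 107], [13, 131, 121], [13, 132, 118], [12, 127, 104], [12, 131, 107], [12, 130, 122], [13, 130, 124], [12, 148, 107], [10, 183, 120], [10, 186, 180], [10, 180, 196], [11, 180, 194], [11, 183, 196], [11, 168, 162], [12, 136, 158], [13, 129, 164], [12, 131, 158], [12, 130, 153], [12, 130, 172], [12, 130, 186], [12, 130, 181], [12, 131, 132], [12, 135, 106], [13, 132, 106], [12, 131, 109]]
deck mid [ 0.46970777 -0.28826205] len 0.1471462032811476 head 90.06046044388356 lat head 89.77038103627518 [array([ 0.511, -0.215]), array([ 0.428, -0.215]), array([ 0.511, -0.362]), array([ 0.429, -0.362])]
bar end [ 0.51717865 -0.38576431  0.102     ]
bar end [ 0.42262587 -0.38570669  0.102     ]
nose pts [array([ 0.50877479, -0.20097897,  0.07      ]), array([ 0.43091935, -0.2008098 ,  0.07      ])]
n: near,far -0.4311230510760804 -0.6122964064852354 end u 0.30769821062217123
bay origin [0.49741461 0.23735291]
```

>>> {"method": "step_arm", "body": {"plan": [[[0.0157,0.0095,0,-0.755],[0.0157,0.0095,0,-0.755],[0.0157,0.0095,0,-0.755],[0.0157,0.0095,0,-0.755],[0.0157,0.0095,0,-0.755],[0.0157,0.0095,0,-0.755],[0.0157,0.0095,0,-0.755],[0.0157,0.0095,0,-0.755],[0.0157,0.0095,0,-0.755],[0.0157,0.0095,0,-0.755],[0.0157,0.0095,0,-0.755],[0.0157,0.0095,0,-0.755],[0.0157,0.0095,0,-0.755],[0.0157,0.0095,0,-0.755],[0.0157,0.0095,0,-0.755],[0.0157,0.0095,0,-0.755],[0.0157,0.0095,0,-0.755],[0.0157,0.0095,0,-0.755],[0.0157,0.0095,0,-0.755],[0,0,0,0]]], "hand": 0.1, "grip_force": 40}}

```text
time_s: 2.77
tool_pos: [0.4572, -0.3968, 0.2312]
eef_rot: [-0.0, 1.0, 0.008, 0.001]
contact_force: [0.1, -0.5, -0.8]
gripper_width: 0.0473
grasp_force: 0.0
```

>>> {"method": "step_arm", "body": {"plan": [[[0.006,0.0045,-0.01,-0.4],[0.006,0.0045,-0.015,-0.4],[0,0,-0.015,0],[0,0,-0.015,0],[0,0,-0.015,0],[0,0,0,0],[0,0,0,0],[0,0,0,0]]]}}

```text
time_s: 3.43
tool_pos: [0.4667, -0.3901, 0.1619]
eef_rot: [0.0, 1.0, -0.001, 0.0]
contact_force: [0.4, 0.1, -0.6]
gripper_width: 0.0471
grasp_force: 0.0
```

>>> {"method": "step_arm", "body": {"plan": [[[0.0025,0.0015,-0.008,0],[0,0,-0.013,0],[0,0,-0.013,0],[0,0,-0.013,0],[0,0,-0.013,0],[0,0,-0.012,0],[0,0,-0.009,0],[0,0,0,0],[0,0,0,0],[0,0,0,0]]]}}

```text
time_s: 4.27
tool_pos: [0.4696, -0.3886, 0.0809]
eef_rot: [0.0, 1.0, -0.0, 0.0]
contact_force: [0.3, -0.7, 1.1]
gripper_width: 0.047
grasp_force: 0.0
```

```bash
python3 - <<'E'
from h import *
f=eyes.grab_frame("top"); g=eyes.grab_frame("scene")
A=cv2.resize(f["color"][225:310,340:460],None,fx=5,fy=5,interpolation=cv2.INTER_CUBIC)
B=cv2.resize(g["color"][130:230,80:215],None,fx=4.25,fy=4.25,interpolation=cv2.INTER_CUBIC)[:425]
B=cv2.copyMakeBorder(B,0,0,0,0,cv2.BORDER_CONSTANT)
A=cv2.resize(A,(int(A.shape[1]*.37),int(A.shape[0]*.37)))
c=np.zeros((425,800,3),np.uint8);c[:B.shape[0],:B.shape[1]]=B;c[:A.shape[0],577:577+A.shape[1]]=A[:,:223]
cv2.imwrite("pics/g1.png",c[:,:,::-1]);s=manip.get_state();print(s["time_s"],s["contact_force"])
E
```

```text
4.3667 [-0.20974637  0.46176802 -0.53648555]
```

View pics/g1.png

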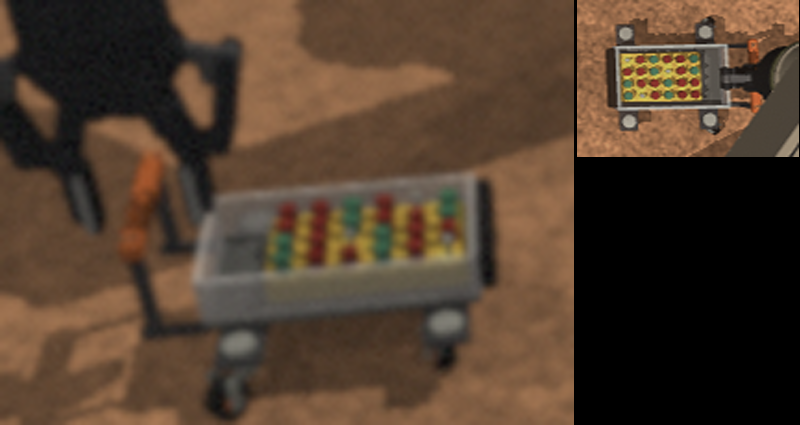

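The picture shows the open fingers straddling the orange bar (about (140,205) in the left crop), clear of the deck wall. I'll close now.

>>> {"method": "step_arm", "body": {"plan": [[[0,0,0,0],[0,0,0,0],[0,0,0,0],[0,0,0,0],[0,0,0,0],[0,0,0,0],[0,0,0,0],[0,0,0,0],[0,0,0,0],[0,0,0,0]]], "hand": -1, "grip_force": 40}}

```text
time_s: 5.2
tool_pos: [0.4695, -0.3885, 0.0808]
eef_rot: [0.0, 1.0, -0.0, 0.0]
contact_force: [-0.1, -0.5, 5.6]
gripper_width: 0.0108
grasp_force: 43.5
```

>>> {"method": "step_arm", "body": {"plan": [[[0,0.001,0,0],[0,0.003,0,0],[0,0.005,0,0],[0,0.007,0,0],[0,0.007,0,0],[0,0.007,0,0],[0,0.007,0,0],[0,0.007,0,0],[0,0.007,0,0],[0,0.007,0,0],[0,0.007,0,0],[0,0.007,0,0],[0,0.007,0,0],[0,0.007,0,0],[0,0.007,0,0],[0,0.007,0,0],[0,0.007,0,0],[0,0.006,0,0],[0,0.004,0,0],[0,0.002,0,0]]]}}

```text
time_s: 6.87
tool_pos: [0.4697, -0.2688, 0.0808]
eef_rot: [0.0, 1.0, -0.0, 0.0]
contact_force: [-0.5, -0.1, 5.9]
gripper_width: 0.011
grasp_force: 43.5
```

```bash
python3 - <<'E'
from h import *
f=eyes.grab_frame("top"); g=eyes.grab_frame("scene")
s=manip.get_state();print(s["time_s"],s["contact_force"],s["tool_pos"])
r=finder.silhouettes("caddy",f)[0]; print(r["p"],r["point"],onz(f,r["point"],.06), finder.silhouettes("caddy",g)[0]["point"])
A=cv2.resize(f["color"][220:315,250:410],None,fx=5,fy=5,interpolation=cv2.INTER_CUBIC)
B=cv2.resize(g["color"][140:240,150:300],None,fx=4,fy=4,interpolation=cv2.INTER_CUBIC)
cv2.imwrite("pics/p1.png",A[:,:,::-1]);cv2.imwrite("pics/p1s.png",B[:,:,::-1])
E
```

```text
6.9667 [-0.31130777  1.16043972  6.70470892] [ 0.46960485 -0.26870599  0.08071782]
0.55 [341.3, 265.2] [ 0.47397487 -0.16532124  0.06      ] [207.4, 185.6]
```

View pics/p1.png

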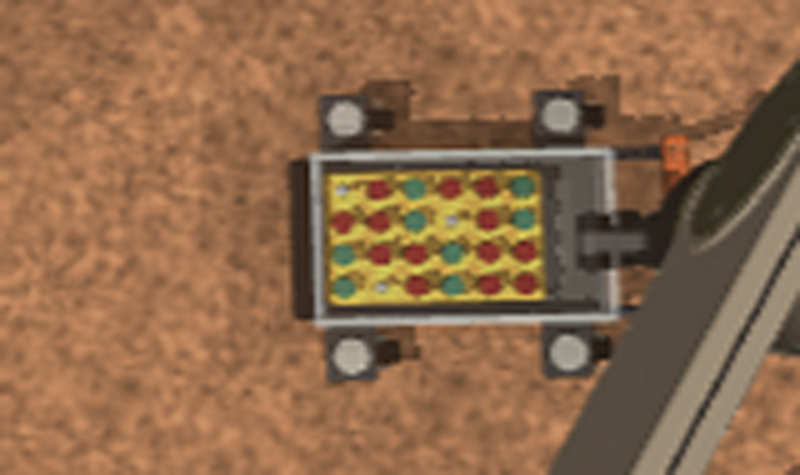

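View pics/p1s.png

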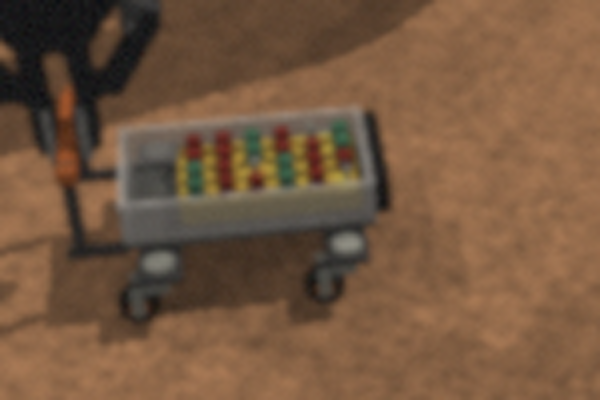

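All four castors now trail: the wheels show behind their pivots, at about (380,118), (590,115), (400,352) and (600,350) in the top crop. Next I'll plan the steered path and measure the pad.

```bash
cat >> h.py <<'E'
def block(f,c0=(230,210,420,320)):
    m=np.zeros((420,560),np.uint8); a,b,c,d=c0
    m[b:d,a:c]=yellow(f)[b:d,a:c]; m=cv2.morphologyEx(m,cv2.MORPH_CLOSE,np.ones((7,7))); m=cv2.morphologyEx(m,cv2.MORPH_OPEN,np.ones((9,9)))
    r=rect(blob(m>0,c0)); P=np.array([onz(f,p,.066)[:2] for p in cv2.boxPoints(r[0])])
    e=[P[1]-P[0],P[2]-P[1]]; L=max(e,key=np.linalg.norm); L=L*np.sign(L[1])
    return P.mean(0),np.degrees(np.arctan2(L[1],L[0])),[round(float(np.linalg.norm(x)),4) for x in e]
BO=np.array([.4974,.2374]);BH=np.radians(96.8);U=np.array([np.cos(BH),np.sin(BH)]);N=np.array([-U[1],U[0]])
E
python3 - <<'E'
from h import *
f=eyes.grab_frame("top")
b=block(f);print("block",b)
c=lambda p:onz(f,(250+p[0]/5-.4,220+p[1]/5-.4),.07)[:2]
P=[c(p) for p in((312,155),(318,322),(612,152),(618,318))]
d=P[0]+P[1]-P[2]-P[3];print("deck",np.mean(P,0),np.degrees(np.arctan2(d[1],d[0])))
h=hsv(f);red=((h[...,0]<6)|(h[...,0]>174))&(h[...,1]>150)
m=blob(red,(130,235,160,300));r=rect(m);print("red",r,[((onz(f,p,.07)[:2]-BO)@U,(onz(f,p,.07)[:2]-BO)@N) for p in cv2.boxPoints(r[0])])
o=np.array([.4695,-.1687]);x0,y0=(o-BO)@U,(o-BO)@N;print("bay xy",x0,y0)
from scipy.interpolate import CubicHermiteSpline as C
x1=-.07;S=C([x0,x1],[y0,0],[-np.tan(np.radians(6.8)),0])
n=36
s=np.linspace(0,1,n+1);xs=x0+(x1-x0)*s
h=BH+np.arctan(S(xs,1));org=BO+np.outer(xs,U)+np.outer(S(xs),N)
bar=org-.1*np.stack([np.cos(h),np.sin(h)],1)
D=np.diff(bar,axis=0);T=np.diff(np.degrees(h))
for i in range(0,n,2): print(i,(D[i:i+2].sum(0)/2*1000).round(1),(T[i:i+2].sum()/2).round(2),np.degrees(h[i]).round(1),bar[i].round(3))
print(bar[-1],np.degrees(h[-1]))
E
```

```text
block (array([ 0.46995748, -0.15247012]), np.float64(89.01139861169547), [0.107, 0.0642])
deck [ 0.46998508 -0.16705944] 89.69034799293269
red (((140.45516967773438, 263.4620666503906), (27.23891830444336, 5.314911365509033), 85.2363510131836), 114) [(np.float64(0.10389573398631564), np.float64(-0.03542438226304085)), (np.float64(0.09064702884492187), np.float64(-0.03471933442449585)), (np.float64(0.09215276397485099), np.float64(0.0328253020715967)), (np.float64(0.10532263642660787), np.float64(0.03212532478190812))]
bay xy -0.3999398221263133 0.0757875892054424
0 [-2.1  9.3] -1.32 90.0 [ 0.47  -0.269]
2 [-1.3  9.4] -1.12 87.4 [ 0.465 -0.25 ]
4 [-0.7  9.5] -0.94 85.1 [ 0.463 -0.231]
6 [-0.1  9.5] -0.75 83.2 [ 0.461 -0.212]
8 [0.5 9.6] -0.58 81.7 [ 0.461 -0.193]
10 [0.9 9.5] -0.41 80.6 [ 0.462 -0.174]
12 [1.3 9.5] -0.24 79.8 [ 0.464 -0.155]
14 [1.7 9.5] -0.07 79.3 [ 0.467 -0.136]
16 [2.  9.4] 0.09 79.1 [ 0.47  -0.117]
18 [2.2 9.4] 0.26 79.3 [ 0.474 -0.098]
20 [2.3 9.3] 0.42 79.8 [ 0.478 -0.079]
22 [2.5 9.2] 0.6 80.7 [ 0.483 -0.061]
24 [2.6 9.2] 0.77 81.9 [ 0.488 -0.042]
26 [2.6 9.2] 0.96 83.4 [ 0.493 -0.024]
28 [2.6 9.2] 1.14 85.3 [ 0.498 -0.006]
30 [2.5 9.2] 1.34 87.6 [0.503 0.013]
32 [2.4 9.3] 1.53 90.3 [0.508 0.031]
34 [2.2 9.4] 1.72 93.4 [0.513 0.05 ]
[0.51752867 0.06859586] 96.8
```

>>> {"method": "step_arm", "body": {"plan": [[[-0.001,0.0046,0,-0.66],[-0.0011,0.0047,0,-0.66],[-0.0021,0.0093,0,-1.32],[-0.0013,0.0094,0,-1.12],[-0.0013,0.0094,0,-1.12],[-0.0007,0.0095,0,-0.94],[-0.0007,0.0095,0,-0.94],[-0.0001,0.0095,0,-0.75],[-0.0001,0.0095,0,-0.75],[0.0005,0.0096,0,-0.58],[0.0005,0.0096,0,-0.58],[0.0009,0.0095,0,-0.41],[0.0009,0.0095,0,-0.41],[0.0013,0.0095,0,-0.24],[0.0013,0.0095,0,-0.24],[0.0017,0.0095,0,-0.07],[0.0017,0.0095,0,-0.07],[0.002,0.0094,0,0.09],[0.001,0.0047,0,0.05],[0.001,0.0047,0,0.04]]]}}

```text
time_s: 8.78
tool_pos: [0.4739, -0.0984, 0.0807]
eef_rot: [0.0, 0.996, -0.093, 0.0]
contact_force: [-1.1, -2.1, 7.5]
gripper_width: 0.0114
grasp_force: 43.7
```

```bash
python3 - <<'E'
from h import *
f=eyes.grab_frame("top");b=block(f,(150,210,420,320));s=manip.get_state()
w,x,y,z=s["eef_rot"];print(s["time_s"],s["tool_pos"],s["contact_force"],"toolyaw",np.degrees(2*np.arctan2(y,x))+90,b)
print(onz(f,finder.silhouettes("caddy",f)[0]["point"],.06))
E
```

```text
8.8333 [ 0.4739525  -0.09768974  0.08068442] [-0.59058969  1.31083975  6.33595304] toolyaw 79.32609062012851 (array([0.49464075, 0.01434153]), np.float64(80.89246351993434), [0.0646, 0.104])
[0.49641344 0.04021128 0.06      ]
```

>>> {"method": "step_arm", "body": {"plan": [[[0.0011,0.0047,0,0.13],[0.0011,0.0047,0,0.13],[0.0022,0.0094,0,0.26],[0.0023,0.0093,0,0.42],[0.0023,0.0093,0,0.42],[0.0025,0.0092,0,0.6],[0.0025,0.0092,0,0.6],[0.0026,0.0092,0,0.77],[0.0026,0.0092,0,0.77],[0.0026,0.0092,0,0.96],[0.0026,0.0092,0,0.96],[0.0026,0.0092,0,1.14],[0.0026,0.0092,0,1.14],[0.0025,0.0092,0,1.34],[0.0025,0.0092,0,1.34],[0.0024,0.0093,0,1.53],[0.0024,0.0093,0,1.53],[0.0022,0.0094,0,1.72],[0.0011,0.0047,0,0.86],[0.0011,0.0047,0,0.86]]]}}

```text
time_s: 10.55
tool_pos: [0.5179, 0.0685, 0.0808]
eef_rot: [0.0, 0.998, 0.06, 0.001]
contact_force: [-0.2, -1.5, 5.6]
gripper_width: 0.0109
grasp_force: 43.6
```

```bash
python3 - <<'E'
from h import *
f=eyes.grab_frame("top");b=block(f,(160,228,300,285));s=manip.get_state()
w,x,y,z=s["eef_rot"];print(s["time_s"],s["tool_pos"],s["contact_force"],"toolyaw",np.degrees(2*np.arctan2(y,x))+90,b)
t=s["tool_pos"][:2]
v=b[0]-t;print("bar->block",np.linalg.norm(v),np.degrees(np.arctan2(v[1],v[0])),"bar in bay",(t-BO)@U,(t-BO)@N,"block",(b[0]-BO)@U,(b[0]-BO)@N)
A=cv2.resize(f["color"][205:310,90:290],None,fx=4,fy=4,interpolation=cv2.INTER_CUBIC)
cv2.imwrite("pics/p2.png",A[:,:,::-1])
E
```

```text
10.6 [0.5179823 0.0691958 0.080768 ] [1.3614164  0.70133416 4.5443287 ] toolyaw 96.90585429461044 (array([1.18948855, 0.71978052]), np.float64(0.0), [0.0, 0.0])
bar->block 0.9349765295807758 44.09339432691857 bar in bay -0.16945799758927763 -0.000521472734307217 block 0.39704118271207256 -0.7443358242930881
```

View pics/p2.png

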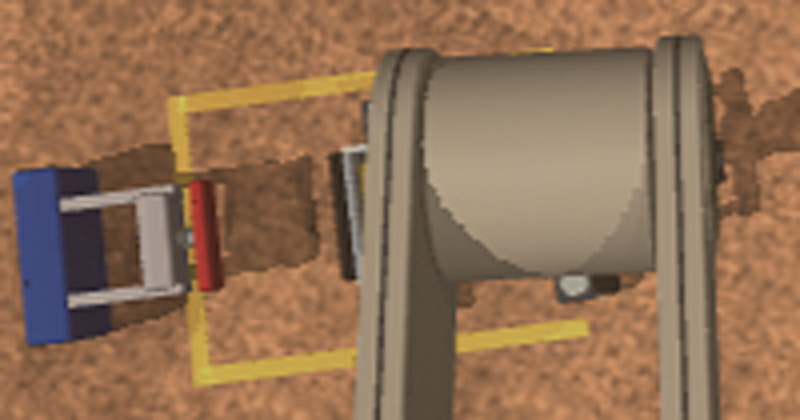

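The arm hides the deck, but the nose edge shows at about (333,152) to (345,280) and the red pad's face at about (213,182) to (222,290). They look parallel and aligned.

```bash
python3 - <<'E'
from h import *
f=eyes.grab_frame("top")
c=lambda p:onz(f,(90+p[0]/4-.4,205+p[1]/4-.4),.07)[:2]
for n,p,q in(("nose",(333,152),(345,280)),("pad",(213,182),(222,290))):
    for z in(p,q): print(n,((c(z)-BO)@U).round(4),((c(z)-BO)@N).round(4))
    d=c(p)-c(q); print(np.degrees(np.arctan2(d[1],d[0]))+90)
g=eyes.grab_frame("scene");cv2.imwrite("pics/s2.png",cv2.resize(g["color"][130:230,270:470],None,fx=4,fy=4,interpolation=cv2.INTER_CUBIC)[:,:,::-1])
E
```

```text
nose 0.0122 -0.0417
nose 0.0137 0.038
95.71957230146161
pad 0.0886 -0.0334
pad 0.0901 0.0338
95.51235356533756
```

View pics/s2.png

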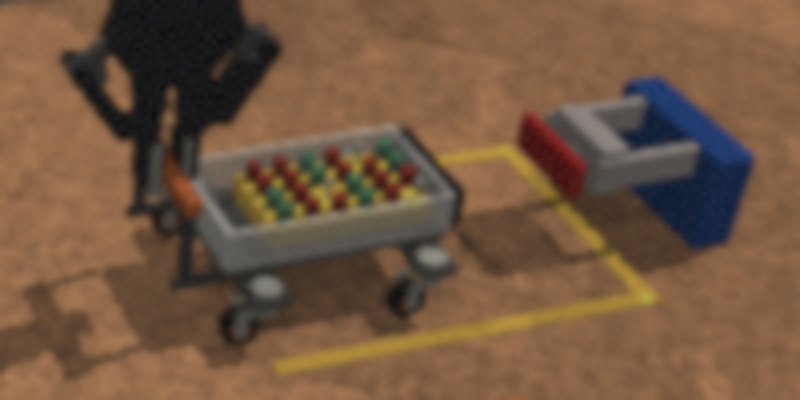

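Nose-to-pad gap is about 76 mm, and the caddy is square and centred. The castors still trail in this view. I'll advance 62 mm.

>>> {"method": "step_arm", "body": {"plan": [[[-0.0002,0.002,0,0],[-0.0004,0.003,0,0],[-0.0005,0.004,0,0],[-0.0005,0.004,0,0],[-0.0005,0.004,0,0],[-0.0005,0.004,0,0],[-0.0005,0.004,0,0],[-0.0005,0.004,0,0],[-0.0005,0.004,0,0],[-0.0005,0.004,0,0],[-0.0004,0.004,0,0],[-0.0005,0.004,0,0],[-0.0005,0.004,0,0],[-0.0004,0.004,0,0],[-0.0004,0.004,0,0],[-0.0004,0.0025,0,0],[-0.0002,0.002,0,0],[-0.0001,0.001,0,0],[0,0.0005,0,0],[0,0,0,0]]]}}

```text
time_s: 12.37
tool_pos: [0.5102, 0.1313, 0.0808]
eef_rot: [-0.0, 0.998, 0.059, 0.0]
contact_force: [-0.3, -0.1, 5.8]
gripper_width: 0.0112
grasp_force: 43.6
```

>>> {"method": "step_arm", "body": {"plan": [[[-0.0001,0.0005,0,0],[-0.0001,0.001,0,0],[-0.0001,0.001,0,0],[0,0.0005,0,0],[0,0,0,0],[0,0,0,0]]]}}

```text
time_s: 12.87
tool_pos: [0.5099, 0.1342, 0.0808]
eef_rot: [-0.0, 0.998, 0.059, 0.0]
contact_force: [-0.2, -1.0, 5.8]
gripper_width: 0.0114
grasp_force: 43.6
```

>>> {"method": "step_arm", "body": {"plan": [[[-0.0001,0.0005,0,0],[-0.0001,0.001,0,0],[-0.0001,0.001,0,0],[0,0.0005,0,0],[0,0,0,0],[0,0,0,0]]]}}

```text
time_s: 13.37
tool_pos: [0.5096, 0.1372, 0.0807]
eef_rot: [-0.0, 0.998, 0.059, 0.0]
contact_force: [0.2, -0.0, 6.3]
gripper_width: 0.0113
grasp_force: 43.6
```

>>> {"method": "step_arm", "body": {"plan": [[[-0.0001,0.0005,0,0],[-0.0001,0.001,0,0],[-0.0001,0.001,0,0],[0,0.0005,0,0],[0,0,0,0],[0,0,0,0]]]}}

```text
time_s: 13.87
tool_pos: [0.5093, 0.1402, 0.0808]
eef_rot: [-0.0, 0.998, 0.059, 0.0]
contact_force: [1.2, 0.6, 5.9]
gripper_width: 0.0109
grasp_force: 43.6
```

>>> {"method": "step_arm", "body": {"plan": [[[-0.0001,0.0005,0,0],[-0.0001,0.001,0,0],[-0.0001,0.001,0,0],[0,0.0005,0,0],[0,0,0,0],[0,0,0,0]]]}}

```text
time_s: 14.37
tool_pos: [0.509, 0.1432, 0.0808]
eef_rot: [-0.0, 0.998, 0.059, 0.0]
contact_force: [0.3, 0.5, 6.5]
gripper_width: 0.0113
grasp_force: 43.6
```

>>> {"method": "step_arm", "body": {"plan": [[[-0.0001,0.0005,0,0],[-0.0001,0.001,0,0],[0,0.0005,0,0],[0,0,0,0],[0,0,0,0],[0,0,0,0]]]}}

```text
time_s: 14.87
tool_pos: [0.5088, 0.1452, 0.0808]
eef_rot: [-0.0, 0.998, 0.059, 0.0]
contact_force: [1.0, 0.6, 6.2]
gripper_width: 0.0111
grasp_force: 43.6
```

>>> {"method": "step_arm", "body": {"plan": [[[-0.0001,0.0005,0,0],[-0.0001,0.001,0,0],[0,0.0005,0,0],[0,0,0,0],[0,0,0,0],[0,0,0,0]]]}}

```text
time_s: 15.37
tool_pos: [0.5086, 0.147, 0.0807]
eef_rot: [0.0, 0.998, 0.059, 0.0]
contact_force: [-0.7, -1.7, 6.0]
gripper_width: 0.0112
grasp_force: 43.6
```

```bash
cat > r.py <<'E'
from h import *
F=[]
for i in range(5):
    eyes.grab_frame("scene"); s=manip.get_state(); F.append(s["contact_force"])
print(s["time_s"],np.round(np.array(F)[:,:2]@U,2),np.mean(F,0).round(2),s["tool_pos"])
E
python3 r.py
```

```text
15.6167 [-1.71 -0.9  -1.15 -0.17 -1.46] [ 0.05 -1.08  6.17] [0.50862803 0.14698528 0.08075823]
```

>>> {"method": "step_arm", "body": {"plan": [[[-0.0001,0.0005,0,0],[-0.0001,0.0005,0,0],[0,0,0,0],[0,0,0,0],[0,0,0,0]]]}}

```text
time_s: 16.03
tool_pos: [0.5085, 0.1477, 0.0808]
eef_rot: [0.0, 0.998, 0.059, 0.0]
contact_force: [0.6, -2.9, 7.4]
gripper_width: 0.0109
grasp_force: 43.7
```

```bash
python3 r.py
```

```text
16.2833 [-3.17 -2.95 -3.59 -2.62 -2.96] [ 0.16 -3.06  6.93] [0.50845267 0.14766049 0.08076286]
```

>>> {"method": "step_arm", "body": {"plan": [[[-0.0001,0.0005,0,0],[-0.0001,0.0005,0,0],[0,0,0,0],[0,0,0,0],[0,0,0,0],[0,0,0,0],[0,0,0,0],[0,0,0,0],[0,0,0,0],[0,0,0,0],[0,0,0,0],[0,0,0,0],[0,0,0,0],[0,0,0,0],[0,0,0,0]]]}}

```text
time_s: 17.53
tool_pos: [0.5083, 0.1483, 0.0808]
eef_rot: [0.001, 0.998, 0.059, 0.0]
contact_force: [0.2, -4.1, 7.3]
gripper_width: 0.0107
grasp_force: 43.7
```

```bash
python3 r.py
```

```text
17.7833 [-4.58 -4.21 -5.05 -4.26 -4.88] [ 0.43 -4.58  7.37] [0.50828977 0.1483593  0.0807819 ]
```

>>> {"method": "step_arm", "body": {"plan": [[[0,-0.0004,0,0],[0.0001,-0.0005,0,0],[0,-0.0005,0,0],[0.0001,-0.0004,0,0],[0.0001,-0.0004,0,0],[0,0,0,0],[0,0,0,0],[0,0,0,0],[0,0,0,0]]]}}

```text
time_s: 18.53
tool_pos: [0.5085, 0.1469, 0.0808]
eef_rot: [-0.0, 0.998, 0.059, 0.0]
contact_force: [-0.3, 0.4, 6.0]
gripper_width: 0.0107
grasp_force: 43.6
```

```bash
python3 r.py
```

```text
18.7833 [-1.29 -0.71 -0.31 -0.89 -1.26] [ 0.08 -0.89  6.31] [0.50851655 0.14685466 0.080764  ]
```

>>> {"method": "step_arm", "body": {"plan": [[[0,0,0,0],[0,0,0,0],[0,0,0,0],[0,0,0,0],[0,0,0,0],[0,0,0,0],[0,0,0,0],[0,0,0,0]]], "hand": 0.1}}

```text
time_s: 19.45
tool_pos: [0.5082, 0.1468, 0.0802]
eef_rot: [-0.0, 0.998, 0.059, -0.0]
contact_force: [0.6, 0.5, -0.1]
gripper_width: 0.0468
grasp_force: 0.0
```

>>> {"method": "step_arm", "body": {"plan": [[[0,0,0.003,0],[0,0,0.008,0],[0,0,0.012,0],[0,0,0.015,0],[0,0,0.015,0],[0,0,0.015,0],[0,0,0.02,0],[0,0,0.02,0],[0,0,0.02,0],[-0.01,-0.03,0.02,0],[-0.01,-0.04,0.01,0],[-0.01,-0.04,0,0],[-0.01,-0.04,0,0],[-0.01,-0.04,0,0],[0,-0.04,0,0],[0,0,0,0]]]}}

```text
time_s: 20.78
tool_pos: [0.4579, -0.0888, 0.24]
eef_rot: [0.002, 0.998, 0.056, 0.001]
contact_force: [0.4, 0.6, -0.6]
gripper_width: 0.0473
grasp_force: 0.0
```

```bash
python3 - <<'E'
from h import *
f=eyes.grab_frame("top");g=eyes.grab_frame("scene");s=manip.get_state();print(s["time_s"],s["tool_pos"],s["contact_force"])
b=block(f,(145,240,215,285));h=np.radians(b[1]);print(b,"block in bay",(b[0]-BO)@U,(b[0]-BO)@N)
A=cv2.resize(f["color"][205:310,90:290],None,fx=3,fy=3,interpolation=cv2.INTER_CUBIC)[:300,:400]
B=cv2.resize(g["color"][130:230,300:500],None,fx=4,fy=4,interpolation=cv2.INTER_CUBIC)[:300]
c=np.zeros((600,800,3),np.uint8);c[:300]=B[:300,:800];c[300:,:400]=A;cv2.imwrite("pics/e.png",c[:,:,::-1])
E
```

```text
20.8833 [ 0.45847902 -0.08412382  0.23956284] [ 0.09831791  0.39312399 -0.29440919]
(array([0.49589987, 0.25693386]), np.float64(96.58593347655044), [0.1067, 0.0644]) block in bay 0.01957407058668265 -0.0008233071377737927
```

View pics/e.png

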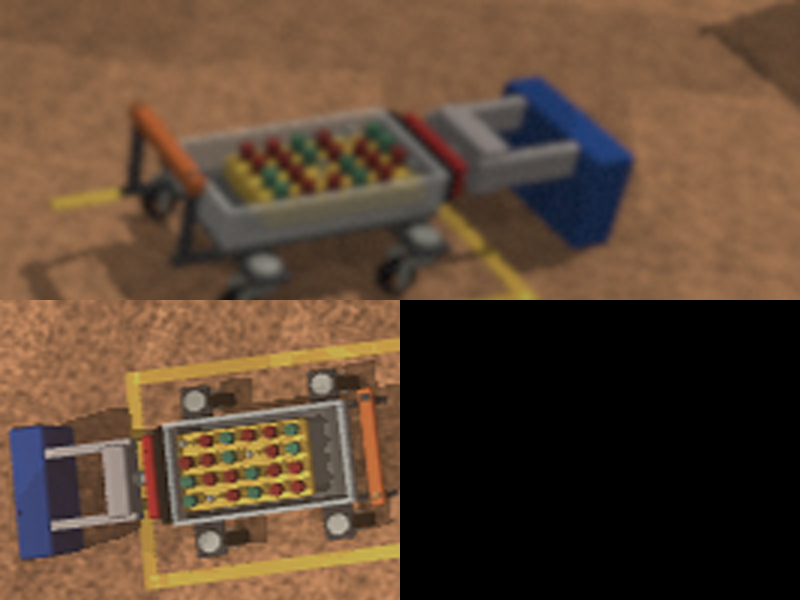

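The caddy stands against the red pad, square and centred, with its castors trailing. Its origin is at about bay x = +4 mm and y = -1 mm, and the gripper is clear, so I'm handing in.

```bash
python3 -c "
from workcell import manip;print(manip.hand_in())"
```

```text
the job is handed in; nothing more can be done
None
```

The caddy is parked and released in the bay against the stop, square and within about 1 mm of the centre line with its castors trailing, after a press of about 4.6 N held for over a second; the job is handed in, but no verdict came back.

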